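Check the casting scale with the large weight

TASK

Check the spring scale: lift the brass handle off its pan and lay it flat in the tray beside the other one, then with the pan empty press the scale's zeroing pedal right down to its stop and let it come back up. Then set the largest check weight gently, upright and centred on the pan, and let go of it. Do not drop the weight, and leave everything else where it stands.

Things in the scene. Friction and masses are not known exactly. Their poses are not given: they have to be found in the camera images.
- scale: Green spring scale, fixed to the table; housing 190 (x) by 200 (y) mm, top 82 mm above the table. Origin on the table under the pan's centre. Its -x side faces the robot and carries the pedal. A dial on a post stands at its corner x +85, y +90 mm: post 18 mm square, dial 70 mm across in y and z, 24 mm thick in x, top of dial 230 mm above the table.
- pan_top (a point): Centre of the top face of the scale's flat round aluminium pan (140 mm across, no rim, with a thin engraved ring 68 mm across at its centre); 120 mm above the table with nothing on it.
- pan (a joint): How far the sprung pan is pushed down, m: 0 empty, up to 0.022 at the bottom; about 1 mm per newton; it sinks straight down and bounces a little.
- pedal (a joint): Zeroing pedal, rad: 0 up (it springs back by itself), 0.30 fully down on its stop; about 7 N at the pad brings it down.
- pedal_pad (a point): Middle of the pedal's rubber tread, on its upper face; moves with the pedal. Pedal: dark plate 85 mm long, 75 mm wide, hinged at scale x -90 mm, 40 mm above the table, sloping up 0.2 rad away from the scale when up (free edge at scale x -173 mm). The pad sinks about 19 mm to the stop.
- tray: Open plywood tray, fixed, 190 (x) by 165 (y) mm outside, walls 8 mm thick and 30 mm high overall, floor 8 mm thick. Origin at the centre of its underside.
- handle: Cast brass pull handle that starts on the pan: flat back plate 120 (x) by 50 (y) mm, 9 mm thick, with an upright bow along x standing on it: round bar 14 mm thick, its straight top 36 mm long in the middle, centre line 54 mm above the underside (top 61 mm). Origin at the centre of its underside, z up. About 0.5 kg.
- twin: Another brass handle exactly like it, lying in the +y half of the tray; leave it.
- board: Dark wooden board, fixed, 200 (x) by 210 (y) by 16 mm, on which the check weights stand. Origin at the centre of its underside.
- weight_large: Knobbed cylindrical cast-iron check weight, dark grey, origin at the centre of its underside, z up. The largest of three: base 58 mm across and 50 mm high, then a neck 18 mm across, then a round knob 30 mm across from 64 to 86 mm (its top). About 0.88 kg.
- weight_medium: Knobbed cylindrical cast-iron check weight, dark grey, origin at the centre of its underside, z up. Medium: 48 mm across, 74 mm high overall, same shape; leave it.
- weight_small: Knobbed cylindrical cast-iron check weight, dark grey, origin at the centre of its underside, z up. Small: 40 mm across, 64 mm high overall, same shape; leave it.
- bottle: Amber bottle standing on the board, 46 mm across, 160 mm high; origin at its underside; leave it.
- can: Plain aluminium can standing on the board, 46 mm across, 140 mm high; origin at its underside; leave it.
- punch_tin: Steel tin of punches standing just in front (-x) of the tray, 68 mm across, 150 mm high; leave it.
Things that resemble listed ones, but are neither listed nor needed, are in the scene too. What is shaped like the handle but red is not meant. What is shaped like the weight_large but turquoise is not meant.

How it is judged:
On the way, in this order (a step that is already met when the one before it is completed fails the run):
1. the brass handle lies flat in the tray, released (x of handle in the frame of tray between -0.04 and 0.04 m and y of handle in the frame of tray between -0.06 and 0.06 m and z of handle in the frame of tray between 0 and 0.014 m and angle between handle's own z axis and vertical below 0.12 rad and contact force between the fingers and handle below 0.3 N), for 0.2 s.
2. the pedal is down on its stop while the pan is empty (value of joint pedal above 0.27 rad and value of joint pan below 0.002 m), for 0.1 s.
3. the pedal is up again, the pan still empty (value of joint pedal below 0.04 rad and value of joint pan below 0.002 m), for 0.1 s.
At the end, for the whole second after the job is handed in: Large weight released at rest on the pan, upright within 0.06 rad, axis within 10 mm of the pan's centre, pushing it down 6 to 13 mm by its weight alone; pedal up; brass handle released, flat (0.12 rad) on the tray floor, centre within 40 mm (x) and 60 mm (y) of the tray's (all of step 1 and horizontal distance between weight_large and pan_top below 0.01 m and z of weight_large in the frame of pan_top between -0.003 and 0.004 m and angle between weight_large's own z axis and vertical below 0.06 rad and linear speed of each of weight_large, handle below 0.02 m/s and value of joint pan between 0.006 and 0.013 m and value of joint pedal below 0.04 rad); the robot touches nothing.
It fails at once if the medium or small weight was shifted by more than 20 mm or tipped (distance of any of weight_medium, weight_small from where it was at the start of the episode above 0.02 m or angle between any of weight_medium, weight_small's own z axis and vertical above 0.3 rad).
It fails at once if the handle already in the tray was shifted by more than 20 mm or tipped (distance of twin from where it was at the start of the episode above 0.02 m or angle between twin's own z axis and vertical above 0.3 rad).
It fails at once if the bottle or can was shifted by more than 20 mm or tipped (distance of any of bottle, can from where it was at the start of the episode above 0.02 m or angle between any of bottle, can's own z axis and vertical above 0.3 rad).
It fails at once if the tin of punches was shifted by more than 20 mm or tipped (distance of punch_tin from where it was at the start of the episode above 0.02 m or angle between punch_tin's own z axis and vertical above 0.3 rad).
It fails at once if the pan was knocked or pushed down by more than 19 mm (weight dropped or pressed on) (value of joint pan above 0.019 m).
It also fails if it takes over 72 s, if anything falls off the work surface, if the arm or the gripper's body presses on something with over 40 N, if the wrist force passes 120 N, or if a joint passes its speed limit or range.

ROBOT

A 7-joint arm with a two-finger parallel gripper is mounted at the origin on the work surface. World frame = base frame: x ahead of the robot, y to its left, z up, the work surface at z = 0. Lengths are in m, angles in rad, forces in N, time in s.
With the tool pointing down it reaches from about 0.425 to 0.925 m from the base axis. Payload 6.8 kg.
Tool frame: the origin (TCP) lies midway between the tips of the shut fingers; the grasp point (between the pads) lies env.hold_point_z behind it (env.hold_point_z is the distance from the TCP to the grasp point, in m); z points along the fingers, x is the direction in which the jaws open and shut, and the axes are right-handed (so a half turn about z gives the same grasp; the last joint's range is limited). The gripper opens to 88 mm and grips with 3 to 60 N. Pads are 20 mm wide; open, the fingers measure 115 mm over their backs; the gripper's body (75 mm by 178 mm) begins 61 mm behind the grasp point.
Start: joints at [1.114, 0.477, 0.022, 1.555, -0.011, 1.109, -0.083], TCP at [0.231, -0.634, 0.223] pointing down, gripper open.
Joint ranges: [-2.96, 2.96], [-0.34, 2.1], [-1.41, 1.46], [0.24, 2.44], [-1.37, 4.51], [0.17, 1.92], [-2.96, 2.96]. Speed limits (rad/s): [2.39, 2.39, 3.14, 3.14, 3.14, 3.14, 3.14].

INTERFACE

Orientations are given as a rotation vector (axis times angle).
In Python, from bench import env gives the robot as it stands.
- The arm moves only by the tool drive_tool, never from a script. Its argument "motion" is text: rows parted by semicolons, each of 7 numbers parted by spaces: the shift along the tool's x, y, z in mm, then the turn, a rotation vector about the tool's x, y, z in rad, then the gripper's target within -1 to 1 (shut at 1, half-way at 0, fully open at -1). In form: dx dy dz wx wy wz claw; .... A call has exactly 8 rows; each row shifts and turns the commanded pose from where the row before left it, along the tool's axes as they then stand; what a row does not reach is not made up. A row lasts 1/10 s, in which the tool goes at most 50 mm and 8.59 degrees, less where a joint would pass 70% of its speed; a pose out of reach is approached as far as the arm can. A call is refused whole if a number of a shift passes 50 or a number of a turn 0.15, either way. A call with a gripper value outside its range is refused whole. The fingers move at their own pace and stop on an object; "force" is the grip in N (left out, the last holds). Time passes only in rows, so rows that do not move let the fingers close, or fill a call up. It gives the time, the measured TCP pose, the force and the opening at its end, in the units of the state.
- env.observe(): the state, without advancing time (a new reading comes with each control period).
- env.get_image(name): name is "side" or "top" or "wrist"; returns (picture, depth): 384x512x3 uint8, blue, green, red; 384x512 float32, m along the optical axis (not along the pixel's ray), 0 where there is no reading.
- env.camera_model(name): a dict with "vertical_fov" (degrees; the focal length in pixels is half the picture's height over the tangent of half this angle, whatever the lens; pixels are square), "cx", "cy" (the principal point, pixels), "k1" (the pictures are not rectified: a ray, as slopes to the right and down, at radius r is drawn at 1 + k1 r^2 times it, then the intrinsics apply), "position" and "orientation" of the camera in the world. Camera axes: x right, y down, z forward; pixel columns grow to the right and rows downward; lengths in m; the calibration is good to about 2 mm. A picture is of the moment at which its call begins: read the wrist's pose just before it. camera_model takes no time and is no camera call; for the wrist camera it gives the pose at the moment of the call.
- env.hand_in(): hands the job in, once; it reports no verdict.
The state is a dict: "clock": time; "q": joint angles; "qd": joint speeds; "joint_efforts": joint torques, N m; "eef_pos": TCP position; "tcp_rot": TCP orientation; "ft_force": force on the tool from outside, world axes, zero at the start; "wrist_torque": the same for the moment, N m; "grip_width": opening from 0.0 (shut) to 1.0 (fully open).
Only numpy, scipy, OpenCV 4.12 (cv2) and the standard library are available. Lean on these libraries where they do the work, as an engineer would, in place of code of your own. Each camera call takes 0.05 s, during which the arm holds its last target.

## Working session

There is one attempt and no reset: what is moved stays moved. The work goes in short steps, Python scripts to look and compute and a tool call to move; the robot and the scene stay as the last step left them, time stands still between calls to the robot, and variables do not carry over. Pictures are saved under pics/ and viewed, and the job is handed in when it is done.

Besides the shell and the picture viewer there is one more tool, called after "Emit:" as a command line: name --argument value ..., lists and objects as JSON in quotes. drive_tool: Moves the arm, as the interface text tells. Its arguments: {"type":"object","properties":{"motion":{"type":"string"},"force":{"type":"number"}},"required":["motion"]}

```bash
ls; mkdir -p pics; python3 - <<'E'
from bench import env
import cv2,numpy as np
o=env.observe()
for k,v in o.items(): print(k,np.round(v,4))
print(env.hold_point_z)
for n in ["top","side","wrist"]:
    m=env.camera_model(n); print(n,m)
    p,d=env.get_image(n); cv2.imwrite(f"pics/{n}0.png",p); np.save(f"pics/{n}0.npy",d)
E
```

```text
pics
clock 0.0
q [ 1.1139  0.4778  0.0223  1.5564 -0.0115  1.1093 -0.0831]
qd [-0.0012  0.0004 -0.0011  0.0006 -0.     -0.0009 -0.0006]
joint_efforts [ 7.00000e-04 -5.82853e+01  1.53530e+00 -2.72601e+01 -5.42000e-02
  1.68000e-02  2.00000e-04]
eef_pos [ 0.2305 -0.6338  0.2217]
tcp_rot [-2.5725e+00  1.8018e+00  2.4000e-03]
ft_force [ 0.5447 -0.787  -0.2219]
wrist_torque [-0.0183  0.019  -0.0374]
grip_width 0.9966
0.0187
top {'vertical_fov': 43.30064884956805, 'cx': 252.34422569510963, 'cy': 196.37795726788923, 'k1': -0.036504698390531574, 'position': array([ 0.37326661, -0.02228108,  1.45018562]), 'orientation': array([-2.18334394,  2.13927369, -0.13281411])}
side {'vertical_fov': 57.091804752022014, 'cx': 255.97032297739668, 'cy': 193.55656282092752, 'k1': -0.10874337402576907, 'position': array([ 0.40485864, -0.6623976 ,  0.88806523]), 'orientation': array([-2.43103641,  0.27075467, -0.08754296])}
wrist {'vertical_fov': 64.6077877128858, 'cx': 250.1484363438993, 'cy': 189.73923349380814, 'k1': 0.001584512697365079, 'position': array([ 0.29294165, -0.61169823,  0.38445459]), 'orientation': array([ 2.40278135, -1.68122101, -0.21069998])}
```

View pics/top0.png

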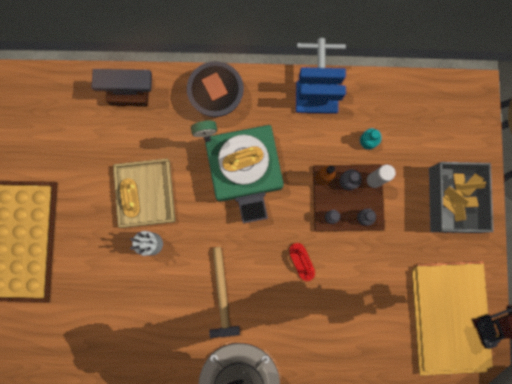

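View pics/side0.png

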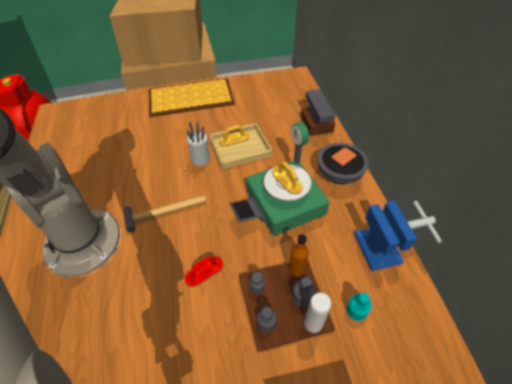

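View pics/wrist0.png

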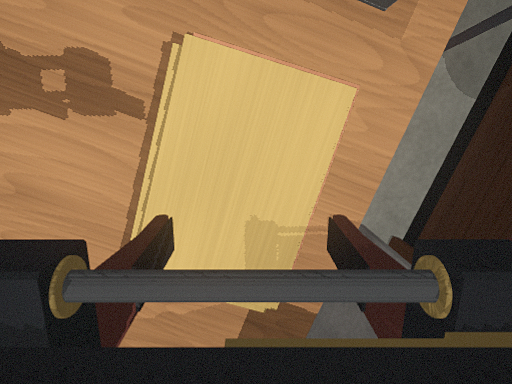

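The top view shows the scale and handle at about (243,160), the tray at (145,193) with the twin at (128,198), and the board at (348,197). The large weight is at about (349,180), between the bottle and the can. Next I'll turn pixels into positions.

```bash
cat > h.py <<'E'
import numpy as np, cv2
from scipy.spatial.transform import Rotation as R
def cam(m):
    f=192/np.tan(np.radians(m['vertical_fov'])/2); return f,m['cx'],m['cy'],m['k1'],np.array(m['position']),R.from_rotvec(m['orientation'])
def cloud(m,d):
    f,cx,cy,k1,p,r=cam(m)
    v,u=np.mgrid[:384,:512]; a=(u-cx)/f; b=(v-cy)/f
    rd=np.hypot(a,b); s=rd.copy()
    for _ in range(20): s=rd/(1+k1*s*s)
    q=np.where(rd>0,s/np.maximum(rd,1e-9),1); a=a*q;b=b*q
    P=np.stack([a*d,b*d,d],-1).reshape(-1,3)
    return (r.apply(P)+p).reshape(384,512,3)
def proj(m,X):
    f,cx,cy,k1,p,r=cam(m)
    c=r.inv().apply(np.atleast_2d(X)-p); a=c[:,:2]/c[:,2:]; 
    a=a*(1+k1*(a**2).sum(1,keepdims=True)); return a*f+[cx,cy]
E
python3 - <<'E'
from h import *
from bench import env
m=env.camera_model("top"); d=np.load("pics/top0.npy"); P=cloud(m,d); im=cv2.imread("pics/top0.png")
np.save("pics/P.npy",P)
def st(n,u0,u1,v0,v1,z0,z1):
    A=P[v0:v1,u0:u1].reshape(-1,3); A=A[(A[:,2]>z0)&(A[:,2]<z1)]
    if len(A)<3: print(n,len(A));return
    r=cv2.minAreaRect(A[:,:2].astype(np.float32)*1000)
    print(n,len(A),"mean",A.mean(0).round(4),"rect",np.round(r[0],1),np.round(r[1],1),round(r[2],1), "zmax",A[:,2].max().round(4))
st("table",250,290,280,320,-.1,.1)
st("pan+",210,280,125,195,.112,.126)
st("handle plate",215,270,135,185,.126,.135)
st("handle bow",215,270,135,185,.16,.19)
st("house",200,290,115,205,.07,.09)
st("pedal",230,280,195,230,.02,.07)
st("dial",185,225,105,140,.1,.25)
st("tray rim",105,180,150,235,.024,.034)
st("traybowtwin",115,142,175,220,.05,.08)
st("board",305,390,155,235,.010,.022)
for n,b in dict(bottle=(320,340,160,182),large=(338,360,165,192),can=(364,398,160,190),w1=(322,343,205,228),w2=(357,378,205,228),tin=(128,170,228,260)).items():
    st(n,*b,.03,.2); 
    A=P[b[2]:b[3],b[0]:b[1]].reshape(-1,3); zm=np.percentile(A[:,2],98); st(n+"top",*b,zm-.012,.25)
big=cv2.resize(im[90:270,90:400],None,fx=2.55,fy=2.55,interpolation=cv2.INTER_CUBIC); cv2.imwrite("pics/topzoom.png",big); print(big.shape)
E
```

```text
table 1596 mean [ 0.2421 -0.0822  0.    ] rect [242.1 -82.6] [114.4 115.9] 1.2 zmax 0.0122
pan+ 1446 mean [0.6373 0.0019 0.1178] rect [639.3   1.8] [137.7 137.7] 1.9 zmax 0.126
handle plate 172 mean [6.363e-01 4.000e-04 1.283e-01] rect [637.7   4.3] [ 48.2 114.5] 21.2 zmax 0.1347
handle bow 136 mean [0.6378 0.0037 0.1721] rect [638.7   3.9] [14.3 72.1] 20.3 zmax 0.1811
house 2519 mean [6.303e-01 5.000e-04 8.150e-02] rect [669.2   8.7] [252.8 199.9] 12.2 zmax 0.09
pedal 710 mean [ 0.5084 -0.0238  0.0546] rect [506.6 -18.3] [ 78.8 102.9] 12.2 zmax 0.0694
dial 387 mean [0.6978 0.1062 0.2088] rect [700.2 107.5] [28.4 69.3] 11.7 zmax 0.2356
tray rim 622 mean [0.5456 0.3023 0.0293] rect [533.2 297.3] [222.7 167.3] 7.7 zmax 0.034
traybowtwin 123 mean [0.5332 0.3411 0.0648] rect [533.5 342.1] [74.7 14.8] 11.4 zmax 0.0752
board 3065 mean [ 0.5385 -0.3103  0.0156] rect [ 548.9 -312.7] [200.  208.3] 2.1 zmax 0.022
bottle 234 mean [ 0.6001 -0.23    0.1343] rect [ 602.8 -232. ] [44.2 40.3] 52.5 zmax 0.1805
bottletop 60 mean [ 0.6047 -0.2332  0.1745] rect [ 605.3 -233.9] [20.9 21.2] 79.5 zmax 0.18
[... 201 characters left out ...]
0.5979 -0.3824  0.1229] rect [ 601.7 -387.6] [42.  42.6] 61.6 zmax 0.162
cantop 193 mean [ 0.6021 -0.3892  0.1545] rect [ 602.3 -390.6] [41.8 38.3] 5.4 zmax 0.162
w1 157 mean [ 0.4861 -0.2569  0.065 ] rect [ 486.9 -258.9] [37.6 35. ] 27.8 zmax 0.0841
w1top 85 mean [ 0.4879 -0.2602  0.0784] rect [ 488.  -260.9] [26.5 26.4] 0.5 zmax 0.0841
w2 236 mean [ 0.4873 -0.3551  0.0674] rect [ 488.5 -358. ] [46.6 42.4] 18.0 zmax 0.0946
w2top 90 mean [ 0.489  -0.3604  0.0888] rect [ 489.1 -359.8] [25.9 29.1] 2.3 zmax 0.0946
tin 589 mean [0.3978 0.2674 0.1029] rect [398.7 271.2] [67.  65.2] 20.3 zmax 0.1605
tintop 71 mean [0.397  0.2732 0.1462] rect [397.  272.8] [59.5 58.7] 84.9 zmax 0.1605
(459, 790, 3)
```

View pics/topzoom.png

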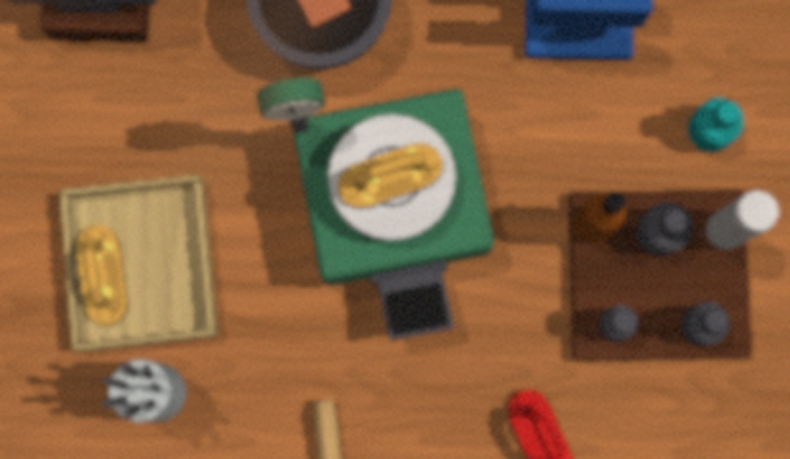

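```bash
python3 - <<'E'
from h import *
P=np.load("pics/P.npy")
def rect(n,A):
    r=cv2.minAreaRect(A[:,:2].astype(np.float32)*1000); b=cv2.boxPoints(r)
    print(n,len(A),np.round(r[0],1),np.round(r[1],1),round(r[2],1),"z",np.median(A[:,2]).round(4)); return b
A=P[150:226,105:180].reshape(-1,3); k=(A[:,2]>.024)&(A[:,2]<.034)
A=A[k]; 
from scipy.spatial import ConvexHull
print(rect("tray",A).round(1))
print(rect("tray trimmed",A[(A[:,0]>.44)]).round(1))
D=P[135:185,215:270].reshape(-1,3); E=D[(D[:,2]>.167)]
def pca(n,A):
    c=A[:,:2].mean(0); w,v=np.linalg.eigh(np.cov(A[:,:2].T)); a=v[:,1]; print(n,c.round(4),"axis",a.round(3),np.degrees(np.arctan2(a[1],a[0])).round(1),"std",np.sqrt(w).round(4))
pca("bow",E)
pca("plate+all",D[D[:,2]>.124])
T=P[175:220,115:142].reshape(-1,3); pca("twin bow",T[T[:,2]>.058]); rect("twin all",T[(T[:,2]>.013)&(T[:,0]<.59)&(T[:,1]<.365)&(T[:,0]>.47)])
for u,v in [(254,211),(250,211),(258,211),(254,206),(254,216)]: print(u,v,P[v,u].round(4))
H=P[115:205,200:290].reshape(-1,3); H=H[(H[:,2]>.076)&(H[:,2]<.088)&(H[:,0]<.70)]; print(rect("house",H).round(1))
Q=P[125:195,210:280].reshape(-1,3); Q=Q[(Q[:,2]>.11)&(Q[:,2]<.121)]; print(np.median(Q[:,2])); print(cv2.minEnclosingCircle(Q[:,:2].astype(np.float32)*1000))
E
```

```text
tray 605 [549.1 299.4] [190.8 167.3] 7.7 z 0.0295
[[443.3 369.4]
 [465.8 203.7]
 [654.9 229.4]
 [632.3 395.2]]
tray trimmed 605 [549.1 299.4] [190.8 167.3] 7.7 z 0.0295
[[443.3 369.4]
 [465.8 203.7]
 [654.9 229.4]
 [632.3 395.2]]
bow [0.616  0.0016] axis [-0.996 -0.085] -175.1 std [0.0155 0.0738]
plate+all [0.6307 0.0034] axis [-0.986  0.165] 170.5 std [0.0288 0.0403]
twin bow [0.5229 0.3154] axis [0.417 0.909] 65.4 std [0.0145 0.1034]
twin all 554 [531.  335.6] [118.   58.7] 0.2 z 0.02
254 211 [ 0.4976 -0.0309  0.0605]
250 211 [ 0.4977 -0.0194  0.0567]
258 211 [ 0.4983 -0.0425  0.0556]
254 206 [ 0.5131 -0.0307  0.0509]
254 216 [ 0.4826 -0.0312  0.0674]
house 1833 [630.3   0.7] [173.3 199.9] 11.5 z 0.0818
[[ 525.5   81.3]
 [ 565.4 -114.5]
 [ 735.2  -79.9]
 [ 695.2  116. ]]
0.11557522594935277
((639.1134643554688, 2.432382106781006), 70.19731903076172)
```

Emit:
drive_tool --motion "0 0 -40 0 0 0 -1; 0 -30 -30 0 0 0 -1; -40 -20 -20 0 0 -0.13 -1; -45 -20 0 0 0 -0.14 -1; -45 -20 0 0 0 -0.14 -1; -45 -20 0 0 0 -0.14 -1; -45 -20 0 0 0 -0.14 -1; 0 0 0 0 0 0 -1" --force 40

```text
clock: 0.95
eef_pos: [0.209, -0.387, 0.3119]
tcp_rot: [-3.031, 0.819, 0.005]
ft_force: [0.0, -1.3, 0.0]
grip_width: 1.003
```

```bash
cat >> h.py <<'E'
def plan(env,tgt,az=None,vmax=45,wmax=.14):
    o=env.observe(); p=np.array(o['eef_pos']); r=R.from_rotvec(o['tcp_rot']); 
    x=r.apply([1,0,0]); a0=np.arctan2(x[1],x[0])
    a=a0 if az is None else np.radians(az)
    T=R.from_euler('z',a)*R.from_euler('x',np.pi)
    dr=(r.inv()*T).as_rotvec(); d=np.array(tgt)-p
    n=int(np.ceil(max(np.abs(d).max()*1000/vmax,np.abs(dr).max()/wmax)))
    n=max(n,1)
    print("clk",round(o['clock'],2),"p",p.round(4),"az",np.degrees(a0).round(1),"tilt",np.degrees(np.arccos(-r.apply([0,0,1])[2])).round(2),"q",np.round(o['q'],2),"F",np.round(o['ft_force'],1),"g",round(float(o['grip_width']),3))
    print("total tool d",(r.inv().apply(d)*1000).round(1),"turn",dr.round(3),"rows",n)
    step=d/n; cur=r; out=[]
    for i in range(n):
        out.append(" ".join("%g"%round(v,1) for v in cur.inv().apply(step)*1000)+" "+" ".join("%g"%round(v,3) for v in dr/n))
        cur=cur*R.from_rotvec(dr/n)
    print(";\n".join(out))
E
python3 - <<'E'
from h import *; from bench import env
plan(env,[.6387,.0035,.30],20.3)
E
```

```text
clk 0.95 p [ 0.209  -0.387   0.3119] az -30.2 tilt 0.21 q [ 1.07  0.01 -0.14  1.96  0.    1.18  0.4 ] F [ 0.  -1.3  0. ] g 1.003
total tool d [ 174.6 -553.8   11.7] turn [-0.002  0.003 -0.882] rows 10
17.5 -55.4 1.2 -0 0 -0.088;
22.3 -53.6 1.2 -0 0 -0.088;
26.9 -51.5 1.2 -0 0 -0.088;
31.3 -48.9 1.2 -0 0 -0.088;
35.5 -45.9 1.2 -0 0 -0.088;
39.4 -42.6 1.2 -0 0 -0.088;
43 -39 1.2 -0 0 -0.088;
46.3 -35 1.2 -0 0 -0.088;
49.2 -30.8 1.2 -0 0 -0.088;
51.7 -26.4 1.2 -0 0 -0.088
```

Emit:
drive_tool --motion "12 -40 1 0 0 -0.065 -1; 15 -39 1 0 0 -0.065 -1; 17 -38 1 0 0 -0.065 -1; 20 -37 1 0 0 -0.065 -1; 22 -36 1 0 0 -0.065 -1; 25 -34 1 0 0 -0.065 -1; 27 -32 1 0 0 -0.065 -1; 29 -30 1 0 0 -0.065 -1"

```text
clock: 1.75
eef_pos: [0.4616, -0.1657, 0.3047]
tcp_rot: [-3.141, 0.017, -0.001]
ft_force: [0.3, -0.4, 0.3]
grip_width: 1.0
```

```bash
python3 - <<'E'
from h import *; from bench import env
plan(env,[.6387,.0035,.29],20.3,vmax=35)
E
```

```text
clk 1.75 p [ 0.4616 -0.1657  0.3047] az -0.6 tilt 0.03 q [ 0.67  0.13 -0.5   1.85  0.07  1.17  0.14] F [ 0.3 -0.4  0.3] g 1.0
total tool d [ 175.3 -171.1   14.8] turn [ 0.    -0.001 -0.365] rows 6
29.2 -28.5 2.5 0 -0 -0.061;
30.9 -26.7 2.5 0 -0 -0.061;
32.5 -24.8 2.5 0 -0 -0.061;
33.9 -22.7 2.5 0 -0 -0.061;
35.2 -20.6 2.5 0 -0 -0.061;
36.4 -18.5 2.5 0 -0 -0.061
```

Emit:
drive_tool --motion "29 -29 2 0 0 -0.061 -1; 31 -27 2 0 0 -0.061 -1; 33 -25 3 0 0 -0.061 -1; 34 -23 3 0 0 -0.061 -1; 35 -21 3 0 0 -0.061 -1; 36 -19 2 0 0 -0.06 -1; 0 0 0 0 0 0 -1; 0 0 0 0 0 0 -1"

```text
clock: 2.55
eef_pos: [0.6372, 0.005, 0.2887]
tcp_rot: [-3.092, -0.552, 0.002]
ft_force: [-0.3, -0.4, -0.3]
grip_width: 0.999
```

```bash
python3 - <<'E'
from h import *; from bench import env
m=env.camera_model("wrist"); p,d=env.get_image("wrist"); cv2.imwrite("pics/w1.png",p)
P=cloud(m,d)
plan(env,[.6387,.0035,.153],20.3,vmax=25)
A=P.reshape(-1,3); z=A[:,2]; near=np.hypot(A[:,0]-.639,A[:,1]-.003)<.075
for lo,hi in [(.11,.121),(.121,.132),(.163,.185)]:
    B=A[near&(z>lo)&(z<hi)]; r=cv2.minAreaRect(B[:,:2].astype(np.float32)*1000); print(lo,len(B),np.round(r[0],1),np.round(r[1],1),round(r[2],1),np.median(B[:,2]).round(4))
print("proj TCP axis", proj(m,[[.6387,.0035,.17]]))
E
```

```text
clk 2.6 p [0.6369 0.0036 0.289 ] az 20.1 tilt 0.06 q [ 0.34  0.43 -0.62  1.54  0.26  1.26  0.04] F [ 0.1  0.1 -0.6] g 0.999
total tool d [  1.8   0.8 136. ] turn [-0.     0.001 -0.003] rows 6
0.3 0.1 22.7 -0 0 -0.001;
0.3 0.1 22.7 -0 0 -0.001;
0.3 0.1 22.7 -0 0 -0.001;
0.3 0.1 22.7 -0 0 -0.001;
0.3 0.1 22.7 -0 0 -0.001;
0.3 0.1 22.7 -0 0 -0.001
0.11 7278 [6.396e+02 2.000e-01] [138.6 137.5] 20.5 0.1159
0.121 3205 [639.6   2.5] [ 49.9 119. ] 21.1 0.125
0.163 977 [639.8   2.6] [13.8 71.1] 20.0 0.1746
proj TCP axis [[251.30675668 186.94778765]]
```

View pics/w1.png

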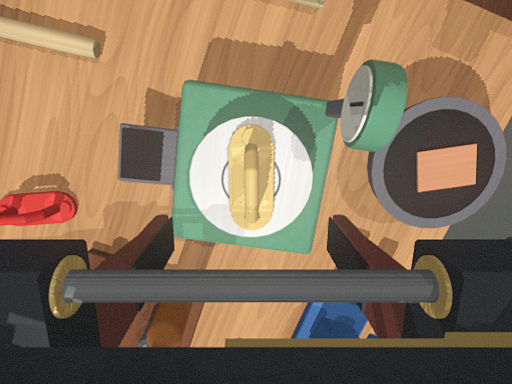

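The wrist view shows the handle upright at (251,178), square to the jaws. The wrist cloud puts the bow at (0.6398, 0.0026), which agrees with the top camera to about 1 mm. I'll go down now.

Emit:
drive_tool --motion "1 0.5 20 0 0 0 -1; 1 0.5 22 0 0 0 -1; 0.4 0 22 0 0 0 -1; 0 0 22 0 0 0 -1; 0 0 22 0 0 0 -1; 0 0 18 0 0 0 -1; 0 0 10 0 0 0 -1; 0 0 0 0 0 0 0" --force 30

```text
clock: 3.4
eef_pos: [0.6384, 0.0027, 0.1526]
tcp_rot: [3.093, 0.548, -0.004]
ft_force: [-0.5, -0.4, 0.4]
grip_width: 0.942
```

Emit:
drive_tool --motion "0 0 0 0 0 0 1; 0 0 0 0 0 0 1; 0 0 0 0 0 0 1; 0 0 0 0 0 0 1; 0 0 0 0 0 0 1; 0 0 0 0 0 0 1; 0 0 -3 0 0 0 1; 0 0 -5 0 0 0 1" --force 35

```text
clock: 4.2
eef_pos: [0.6393, 0.0043, 0.1617]
tcp_rot: [-3.093, -0.552, 0.001]
ft_force: [0.4, -0.1, 0.2]
grip_width: 0.223
```

```bash
python3 - <<'E'
from h import *; from bench import env
plan(env,[.639,.0035,.28],20.3)
E
```

```text
clk 4.2 p [0.6393 0.0043 0.1617] az 20.2 tilt 0.04 q [ 0.31  0.54 -0.58  1.67  0.34  1.03 -0.03] F [ 0.4 -0.1  0.2] g 0.223
total tool d [  -0.6    0.6 -118.3] turn [-0.     0.001 -0.001] rows 3
-0.2 0.2 -39.4 -0 0 -0;
-0.2 0.2 -39.4 -0 0 -0;
-0.2 0.2 -39.4 -0 0 -0
```

Emit:
drive_tool --motion "0 0 0 0 0 0 1; 0 0 0 0 0 0 1; 0 0 0 0 0 0 1; 0 0 0 0 0 0 1; 0 0 0 0 0 0 1; 0 0 0 0 0 0 1; 0 0 0 0 0 0 1; 0 0 0 0 0 0 1"

```text
clock: 5.0
eef_pos: [0.6394, 0.0044, 0.1616]
tcp_rot: [3.093, 0.552, -0.0]
ft_force: [-1.7, -0.5, 1.7]
grip_width: 0.149
```

Emit:
drive_tool --motion "0 0 0 0 0 0 0.3; 0 0 0 0 0 0 0.3; 0 0 4 0 0 0 0.3; 0 0 5 0 0 0 0.3; 0 0 0 0 0 0 1; 0 0 0 0 0 0 1; 0 0 0 0 0 0 1; 0 0 0 0 0 0 1"

```text
clock: 5.8
eef_pos: [0.6392, 0.0043, 0.1526]
tcp_rot: [3.093, 0.552, -0.001]
ft_force: [-1.8, -0.2, 0.4]
grip_width: 0.15
```

Emit:
drive_tool --motion "0 0 0 0 0 0 1; 0 0 0 0 0 0 1; 0 0 0 0 0 0 1; 0 0 0 0 0 0 1; 0 0 0 0 0 0 1; 0 0 0 0 0 0 1; 0 0 -2 0 0 0 1; 0 0 -3 0 0 0 1"

```text
clock: 6.6
eef_pos: [0.6394, 0.0043, 0.1574]
tcp_rot: [-3.093, -0.552, 0.0]
ft_force: [-0.2, 0.4, -4.2]
grip_width: 0.152
```

Emit:
drive_tool --motion "0 0 -10 0 0 0 1; 0 0 -20 0 0 0 1; 0 0 -25 0 0 0 1; 0 0 -25 0 0 0 1; 0 0 -20 0 0 0 1; 0 0 -15 0 0 0 1; 0 0 0 0 0 0 1; 0 0 0 0 0 0 1"

```text
clock: 7.4
eef_pos: [0.6392, 0.0042, 0.2722]
tcp_rot: [3.093, 0.551, -0.001]
ft_force: [0.2, -0.0, -5.4]
grip_width: 0.148
```

```bash
python3 - <<'E'
from h import *; from bench import env
plan(env,[.5544,.2617,.27],97.7,vmax=25,wmax=.12)
E
```

```text
clk 7.4 p [0.6392 0.0042 0.2722] az 20.2 tilt 0.03 q [ 0.34  0.45 -0.61  1.56  0.27  1.23  0.03] F [ 0.2 -0.  -5.4] g 0.148
total tool d [   9.4 -270.9    2.1] turn [-0.     0.    -1.352] rows 12
0.8 -22.6 0.2 -0 0 -0.113;
3.3 -22.3 0.2 -0 0 -0.113;
5.8 -21.8 0.2 -0 0 -0.113;
8.2 -21 0.2 -0 0 -0.113;
10.5 -20 0.2 -0 0 -0.113;
12.7 -18.7 0.2 -0 0 -0.113;
14.7 -17.1 0.2 -0 0 -0.113;
16.6 -15.4 0.2 -0 0 -0.113;
18.2 -13.4 0.2 -0 0 -0.113;
19.6 -11.3 0.2 -0 0 -0.113;
20.7 -9 0.2 -0 0 -0.113;
21.6 -6.6 0.2 -0 0 -0.113
```

Emit:
drive_tool --motion "0.6 -17 -10 0 0 -0.085 1; 2 -17 -10 0 0 -0.085 1; 3.5 -16.7 0 0 0 -0.085 1; 5 -16.3 0 0 0 -0.085 1; 6.4 -15.9 0 0 0 -0.085 1; 7.6 -15.3 0 0 0 -0.085 1; 8.9 -14.6 0 0 0 -0.085 1; 10 -13.8 0 0 0 -0.085 1"

```text
clock: 8.2
eef_pos: [0.596, 0.1344, 0.2909]
tcp_rot: [-2.728, -1.556, 0.004]
ft_force: [-0.4, 0.4, -5.3]
grip_width: 0.149
```

```bash
python3 - <<'E'
from h import *; from bench import env
plan(env,[.5544,.2617,.22],97.7,vmax=20,wmax=.1)
E
```

```text
clk 8.2 p [0.596  0.1344 0.2909] az 59.4 tilt 0.16 q [ 0.26  0.43 -0.8   1.59  0.32  1.26  0.45] F [-0.4  0.4 -5.3] g 0.149
total tool d [  88.5 -100.5   70.9] turn [-0.002  0.001 -0.669] rows 7
12.6 -14.4 10.1 -0 0 -0.096;
14 -13.1 10.1 -0 0 -0.096;
15.1 -11.7 10.1 -0 0 -0.096;
16.2 -10.2 10.1 -0 0 -0.096;
17.1 -8.6 10.1 -0 0 -0.096;
17.8 -7 10.1 -0 0 -0.096;
18.4 -5.2 10.1 -0 0 -0.096
```

Emit:
drive_tool --motion "12.6 -14.4 10 0 0 -0.096 1; 14 -13.1 10 0 0 -0.096 1; 15.1 -11.7 10 0 0 -0.096 1; 16.2 -10.2 10 0 0 -0.096 1; 17.1 -8.6 10 0 0 -0.096 1; 17.8 -7 10 0 0 -0.096 1; 18.4 -5.2 10 0 0 -0.096 1; 0 0 0 0 0 0 1"

```text
clock: 9.0
eef_pos: [0.5527, 0.2638, 0.22]
tcp_rot: [-2.057, -2.369, 0.005]
ft_force: [-0.8, 1.1, -5.4]
grip_width: 0.15
```

```bash
python3 - <<'E'
from h import *; from bench import env
plan(env,[.5544,.2617,.06],97.7,vmax=25,wmax=.1)
p,d=env.get_image("side"); cv2.imwrite("pics/s2.png",p)
p,d=env.get_image("wrist"); cv2.imwrite("pics/w2.png",p)
E
```

```text
clk 9.0 p [0.5527 0.2638 0.22  ] az 98.1 tilt 0.29 q [ 0.12  0.54 -0.93  1.66  0.46  1.18  0.78] F [-0.8  1.1 -5.4] g 0.15
total tool d [ -2.5   2.2 159.9] turn [-0.005 -0.001  0.006] rows 7
-0.4 0.3 22.8 -0.001 -0 0.001;
-0.3 0.3 22.8 -0.001 -0 0.001;
-0.3 0.3 22.9 -0.001 -0 0.001;
-0.3 0.3 22.9 -0.001 -0 0.001;
-0.3 0.2 22.9 -0.001 -0 0.001;
-0.3 0.2 22.9 -0.001 -0 0.001;
-0.3 0.2 22.9 -0.001 -0 0.001
```

View pics/s2.png

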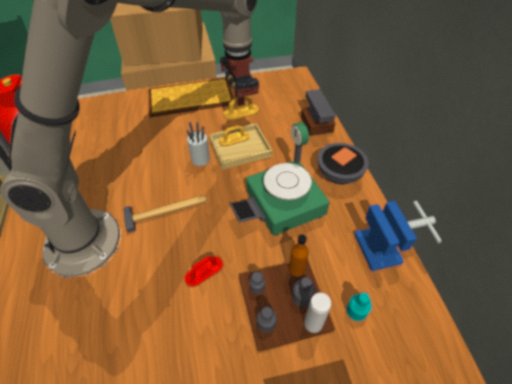

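View pics/w2.png

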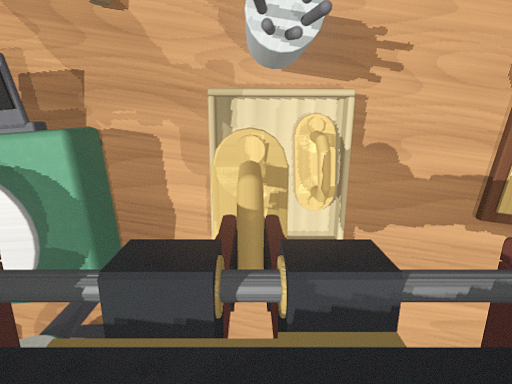

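The wrist view shows the handle held square at (250,180), over the free half of the tray, with the twin clear at (318,160). The pan in the side view is empty. I'll lower it.

Emit:
drive_tool --motion "-1 1 20 -0.005 0 0.006 1; -1 1 25 0 0 0 1; -0.5 0 25 0 0 0 1; 0 0 25 0 0 0 1; 0 0 25 0 0 0 1; 0 0 25 0 0 0 1; 0 0 15 0 0 0 1; 0 0 5 0 0 0 1"

```text
clock: 9.9
eef_pos: [0.5587, 0.2577, 0.0561]
tcp_rot: [2.075, 2.354, 0.002]
ft_force: [0.1, 0.6, -4.7]
grip_width: 0.15
```

Emit:
drive_tool --motion "0 0 1 0 0 0 1; 0 0 2 0 0 0 1; 0 0 2 0 0 0 1; 0 0 2 0 0 0 1; 0 0 1 0 0 0 1; 0 0 1 0 0 0 1; 0 0 0 0 0 0 1; 0 0 0 0 0 0 1"

```text
clock: 10.7
eef_pos: [0.5588, 0.2595, 0.0487]
tcp_rot: [2.072, 2.357, 0.006]
ft_force: [0.1, -0.6, -3.7]
grip_width: 0.152
```

Emit:
drive_tool --motion "0 0 1 0 0 0 1; 0 0 1 0 0 0 1; 0 0 1 0 0 0 1; 0 0 1 0 0 0 1; 0 0 0 0 0 0 1; 0 0 0 0 0 0 1; 0 0 0 0 0 0 0.4; 0 0 0 0 0 0 0.2"

```text
clock: 11.5
eef_pos: [0.5592, 0.2603, 0.045]
tcp_rot: [2.072, 2.357, 0.009]
ft_force: [0.7, 0.0, -0.2]
grip_width: 0.293
```

Emit:
drive_tool --motion "0 0 0 0 0 0 0.1; 0 0 0 0 0 0 0.1; 0 0 0 0 0 0 0.1; 0 0 0 0 0 0 0.1; 0 0 0 0 0 0 0.1; 0 0 0 0 0 0 0.1; 0 0 -10 0 0 0 0.1; 0 0 -25 0 0 0 0.1"

```text
clock: 12.3
eef_pos: [0.5575, 0.2586, 0.0787]
tcp_rot: [2.073, 2.358, 0.001]
ft_force: [0.6, -0.5, 0.2]
grip_width: 0.452
```

Emit:
drive_tool --motion "0 0 -35 0 0 0 0.3; 0 0 -40 0 0 0 0.5; 0 0 -30 0 0 0 1; 0 0 0 0 0 0 1; 0 0 0 0 0 0 1; 0 0 0 0 0 0 1; 0 0 0 0 0 0 1; 0 0 0 0 0 0 1"

```text
clock: 13.1
eef_pos: [0.5577, 0.2591, 0.1836]
tcp_rot: [2.073, 2.357, 0.003]
ft_force: [-0.5, -0.2, -1.0]
grip_width: 0.005
```

```bash
python3 - <<'E'
from h import *; from bench import env
plan(env,[.4976,-.0309,.17],97.7,vmax=35,wmax=.1)
m=env.camera_model("wrist");p,d=env.get_image("wrist"); cv2.imwrite("pics/w3.png",p)
A=cloud(m,d).reshape(-1,3); 
def S(n,B): 
    r=cv2.minAreaRect(B[:,:2].astype(np.float32)*1000); print(n,len(B),np.round(r[0],1),np.round(r[1],1),round(r[2],1),np.median(B[:,2]).round(4))
k=(abs(A[:,0]-.55)<.075)&(A[:,1]>.222)&(A[:,1]<.302)
S("plate",A[k&(A[:,2]>.0135)&(A[:,2]<.022)]);S("bow",A[k&(A[:,2]>.06)&(A[:,2]<.08)])
m=env.camera_model("top");p,d=env.get_image("top"); cv2.imwrite("pics/t3.png",p)
P=cloud(m,d); A=P.reshape(-1,3)
print(P[211,254],P[206,254])
k=np.hypot(A[:,0]-.495,A[:,1]+.03)<.08; S("pedal",A[k&(A[:,2]>.025)&(A[:,2]<.072)])
k=np.hypot(A[:,0]-.639,A[:,1]-.003)<.08; B=A[k&(A[:,2]>.112)&(A[:,2]<.128)]; S("pan",B); print(cv2.minEnclosingCircle(B[:,:2].astype(np.float32)*1000))
E
```

```text
clk 13.1 p [0.5577 0.2591 0.1836] az 97.4 tilt 0.19 q [ 0.11  0.58 -0.91  1.7   0.5   1.11  0.75] F [-0.5 -0.2 -1. ] g 0.005
total tool d [-279.9  -96.7   13.4] turn [ 0.003  0.    -0.006] rows 9
-31.1 -10.7 1.5 0 0 -0.001;
-31.1 -10.8 1.5 0 0 -0.001;
-31.1 -10.8 1.5 0 0 -0.001;
-31.1 -10.8 1.5 0 0 -0.001;
-31.1 -10.8 1.5 0 0 -0.001;
-31.1 -10.8 1.5 0 0 -0.001;
-31.1 -10.9 1.5 0 0 -0.001;
-31 -10.9 1.5 0 0 -0.001;
-31 -10.9 1.5 0 0 -0.001
plate 2850 [562.  253.9] [119.2  61.1] 7.4 0.0176
bow 830 [560.1 259. ] [60.5 13.5] 7.7 0.0677
[ 0.49739738 -0.03090537  0.06316359] [ 0.51238452 -0.03065234  0.05784259]
pedal 759 [508.7 -26.7] [ 80.1 119.8] 12.4 0.0558
pan 1904 [638.4   1.7] [137.6 137.7] 2.4 0.1202
((638.9823608398438, 1.8258254528045654), 70.24903106689453)
```

View pics/w3.png

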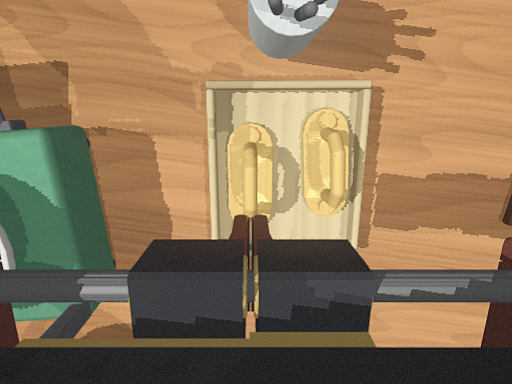

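The handle lies flat in the tray: plate top at 17.6 mm, centre about (0.560, 0.258). The twin is undisturbed at (327,160) and the pan is back at 120 mm. Next is the pedal.

Emit:
drive_tool --motion "-20 -8 0 0 0 0 1; -38 -14 0 0 0 0 1; -38 -14 0 0 0 0 1; -38 -14 0 0 0 0 1; -38 -14 0 0 0 0 1; -38 -14 3 0 0 0 1; -38 -14 5 0 0 0 1; -31 -12 5 0 0 0 1"

```text
clock: 14.0
eef_pos: [0.49, -0.033, 0.1708]
tcp_rot: [2.074, 2.355, 0.005]
ft_force: [0.4, 0.5, -1.0]
grip_width: 0.003
```

```bash
python3 - <<'E'
from h import *; from bench import env
plan(env,[.490,-.031,.075],102,vmax=35,wmax=.1)
E
```

```text
clk 14.0 p [ 0.49   -0.033   0.1708] az 97.3 tilt 0.27 q [ 0.74  0.39 -0.97  1.99  0.39  0.95  1.28] F [ 0.4  0.5 -1. ] g 0.003
total tool d [ 2.  -0.2 95.8] turn [ 0.005  0.001 -0.083] rows 3
0.7 -0.1 31.9 0.002 0 -0.028;
0.7 0 31.9 0.002 0 -0.028;
0.7 0.1 31.9 0.002 0 -0.028
```

Emit:
drive_tool --motion "0.7 0 20 0.002 0 -0.028 1; 0.7 0 25 0.002 0 -0.028 1; 0.7 0 25 0 0 -0.028 1; 0 0 20 0 0 0 1; 0 0 8 0 0 0 1; 0 0 4 0 0 0 1; 0 0 4 0 0 0 1; 0 0 0 0 0 0 1"

```text
clock: 14.8
eef_pos: [0.4909, -0.0285, 0.0654]
tcp_rot: [1.973, 2.443, 0.002]
ft_force: [-0.2, 0.1, 0.2]
grip_width: 0.011
```

Emit:
drive_tool --motion "0 0 4 0 0 0 1; 0 0 4 0 0 0 1; 0 0 4 0 0 0 1; 0 0 3 0 0 0 1; 0 0 2 0 0 0 1; 0 0 0 0 0 0 1; 0 0 0 0 0 0 1; 0 0 0 0 0 0 1"

```text
clock: 15.6
eef_pos: [0.4888, -0.0291, 0.048]
tcp_rot: [-1.974, -2.443, 0.004]
ft_force: [-5.9, -0.2, 8.7]
grip_width: 0.004
```

Emit:
drive_tool --motion "0 0 2 0 0 0 1; 0 0 2 0 0 0 1; 0 0 1 0 0 0 1; 0 0 1 0 0 0 1; 0 0 1 0 0 0 1; 0 0 0 0 0 0 1; 0 0 0 0 0 0 1; 0 0 0 0 0 0 1"

```text
clock: 16.4
eef_pos: [0.4885, -0.0292, 0.0414]
tcp_rot: [-1.974, -2.444, 0.006]
ft_force: [-8.4, -2.0, 15.0]
grip_width: 0.007
```

```bash
python3 - <<'E'
from h import *; from bench import env
plan(env,[.490,-.031,.075],102,vmax=35,wmax=.1)
m=env.camera_model("side");p,d=env.get_image("side"); P=cloud(m,d)
cv2.imwrite("pics/s4.png",cv2.resize(p[160:250,200:340],None,fx=5,fy=5))
E
```

```text
clk 16.4 p [ 0.4885 -0.0292  0.0414] az 102.1 tilt 0.22 q [ 0.59  0.58 -0.82  2.09  0.64  0.74  1.14] F [-8.4 -2.  15. ] g 0.007
total tool d [ -2.2   0.9 -33.6] turn [-0.003  0.002  0.003] rows 1
-2.2 0.9 -33.6 -0.003 0.002 0.003
```

View pics/s4.png

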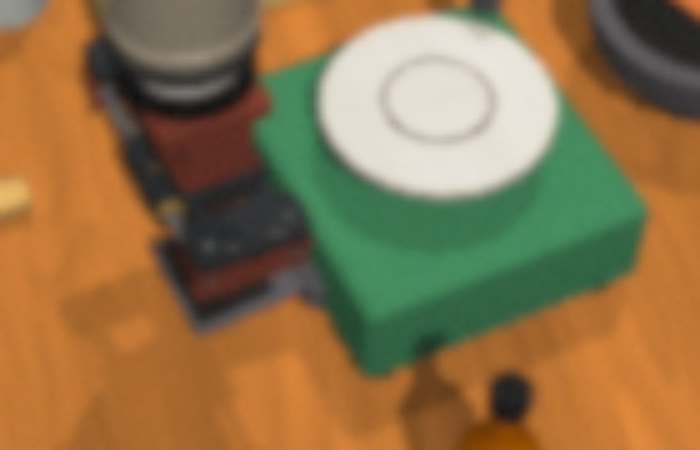

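Emit:
drive_tool --motion "0 0 1 0 0 0 1; 0 0 1 0 0 0 1; 0 0 1 0 0 0 1; 0 0 1 0 0 0 1; 0 0 0 0 0 0 1; 0 0 0 0 0 0 1; 0 0 0 0 0 0 1; 0 0 0 0 0 0 1"

```text
clock: 17.25
eef_pos: [0.4887, -0.0292, 0.0403]
tcp_rot: [1.972, 2.443, -0.01]
ft_force: [-22.1, -3.7, 55.5]
grip_width: 0.004
```

```bash
python3 - <<'E'
from h import *; from bench import env
plan(env,[.490,-.031,.075],102,vmax=35,wmax=.1)
m=env.camera_model("top");p,d=env.get_image("top"); P=cloud(m,d); A=P.reshape(-1,3)
o=np.array([.639,.002]); e=np.array([np.cos(np.radians(12)),np.sin(np.radians(12))]); n=np.array([-e[1],e[0]])
s=(A[:,:2]-o)@e; t=(A[:,:2]-o)@n
for P0,nm in [(A,"now"),(np.load("pics/P.npy").reshape(-1,3),"before")]:
    s=(P0[:,:2]-o)@e; t=(P0[:,:2]-o)@n
    for lo in range(-180,-95,10):
        k=(s*1000>lo)&(s*1000<lo+10)&(abs(t)<.036)&(P0[:,2]<.075)&(P0[:,2]>.012)
        print(nm,lo,k.sum(),np.percentile(P0[k,2],[20,50,80]).round(4) if k.sum() else "")
cv2.imwrite("pics/t5.png",cv2.resize(p[100:240,180:320],None,fx=4,fy=4))
E
```

```text
clk 17.25 p [ 0.4887 -0.0292  0.0403] az 102.2 tilt 0.38 q [ 0.58  0.58 -0.82  2.09  0.65  0.74  1.13] F [-22.1  -3.7  55.5] g 0.004
total tool d [ -2.3   0.8 -34.7] turn [-0.004  0.006  0.003] rows 1
-2.3 0.8 -34.7 -0.004 0.006 0.003
now -180 0 
now -170 0 
now -160 0 
now -150 0 
now -140 0 
now -130 0 
now -120 0 
now -110 0 
now -100 0 
before -180 31 [0.0561 0.0579 0.0605]
before -170 83 [0.0592 0.062  0.0642]
before -160 89 [0.057  0.0604 0.0626]
before -150 82 [0.0556 0.058  0.0604]
before -140 82 [0.0546 0.0564 0.0591]
before -130 85 [0.0514 0.0539 0.0559]
before -120 82 [0.0466 0.0494 0.0522]
before -110 82 [0.0448 0.0467 0.049 ]
before -100 76 [0.0448 0.0493 0.0668]
```

View pics/t5.png

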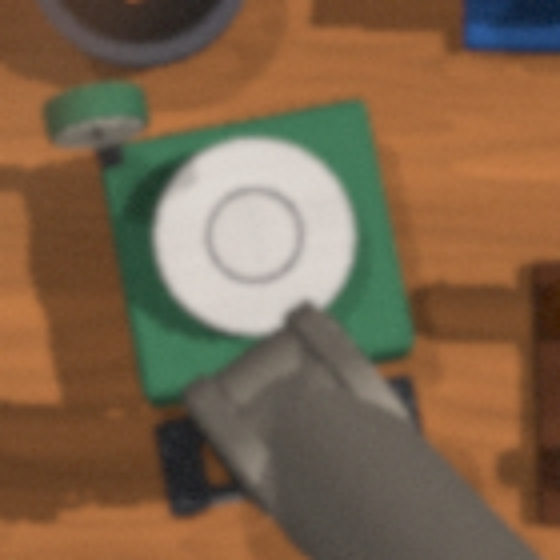

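The force climbed steeply, from 15 to 55 N over 1 mm, so the pedal is on its stop. Now I'll let it back up.

Emit:
drive_tool --motion "0 0 -4 0 0 0 1; 0 0 -4 0 0 0 1; 0 0 -6 0 0 0 1; 0 0 -8 0 0 0 1; 0 0 -20 0 0 0 1; 0 0 -35 0 0 0 1; 0 0 -40 0 0 0 0.5; 0 0 -40 0 0 0 0"

```text
clock: 18.1
eef_pos: [0.4903, -0.0284, 0.1954]
tcp_rot: [1.973, 2.444, 0.001]
ft_force: [0.6, -0.4, -0.0]
grip_width: 0.148
```

```bash
python3 - <<'E'
from h import *; from bench import env
plan(env,[.5985,-.3135,.27],0,vmax=30,wmax=.12)
m=env.camera_model("wrist");p,d=env.get_image("wrist"); P0=cloud(m,d).reshape(-1,3); cv2.imwrite("pics/w6.png",p)
o=np.array([.639,.002]); e=np.array([np.cos(np.radians(12)),np.sin(np.radians(12))]); n=np.array([-e[1],e[0]])
s=(P0[:,:2]-o)@e; t=(P0[:,:2]-o)@n
for lo in range(-180,-95,10):
        k=(s*1000>lo)&(s*1000<lo+10)&(abs(t)<.036)&(P0[:,2]<.075)&(P0[:,2]>.012)
        print(lo,k.sum(),np.percentile(P0[k,2],[20,50,80]).round(4) if k.sum() else "")
E
```

```text
clk 18.1 p [ 0.4903 -0.0284  0.1954] az 102.2 tilt 0.05 q [ 0.78  0.37 -1.01  1.97  0.37  1.01  1.38] F [ 0.6 -0.4 -0. ] g 0.148
total tool d [-301.5   45.7  -74.6] turn [ 0.000e+00 -1.000e-03  1.783e+00] rows 15
-20.1 3 -5 0 -0 0.119;
-19.6 5.4 -5 0 -0 0.119;
-18.8 7.7 -5 0 -0 0.119;
-17.8 9.9 -5 0 -0 0.119;
-16.5 11.9 -5 0 -0 0.119;
-14.9 13.8 -5 0 -0 0.119;
-13.2 15.5 -5 0 -0 0.119;
-11.3 16.9 -5 0 -0 0.119;
-9.2 18.1 -5 0 -0 0.119;
-7 19.1 -5 0 -0 0.119;
-4.7 19.8 -5 0 -0 0.119;
-2.3 20.2 -5 0 -0 0.119;
0.1 20.3 -5 0 -0 0.119;
2.5 20.2 -5 0 -0 0.119;
4.9 19.7 -5 0 -0 0.119
-180 282 [0.0587 0.0598 0.0607]
-170 705 [0.061  0.0624 0.0632]
-160 663 [0.0599 0.0608 0.0617]
-150 625 [0.0579 0.0588 0.0594]
-140 591 [0.0559 0.0567 0.0575]
-130 571 [0.0539 0.0548 0.0554]
-120 418 [0.049  0.0497 0.0508]
-110 255 [0.0468 0.0477 0.0484]
-100 367 [0.0468 0.0547 0.0675]
```

View pics/w6.png

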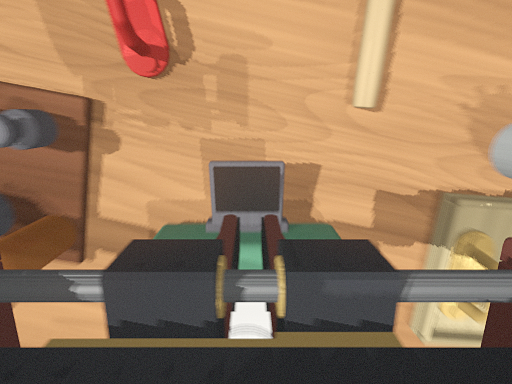

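The pedal is back up, with the same height profile as before the press (0.0608 m at the pad). The press depth was about 20 mm, against 19 mm expected. Now for the weight.

Emit:
drive_tool --motion "-20 3 -12 0 0 0.119 0; -19.6 5.4 -12 0 0 0.119 -1; -18.8 7.7 -12 0 0 0.119 -1; -17.8 9.9 -12 0 0 0.119 -1; -16.5 11.9 -12 0 0 0.119 -1; -15 13.8 -12 0 0 0.119 -1; -13.2 15.5 -3 0 0 0.119 -1; -11.3 17 0 0 0 0.119 -1"

```text
clock: 18.95
eef_pos: [0.5488, -0.1817, 0.2698]
tcp_rot: [2.876, 1.26, 0.003]
ft_force: [-0.5, 0.4, 0.3]
grip_width: 0.927
```

Emit:
drive_tool --motion "-9.2 18.1 0 0 0 0.119 -1; -7 19.1 0 0 0 0.119 -1; -4.7 19.8 0 0 0 0.119 -1; -2.3 20.2 0 0 0 0.119 -1; 0 20.3 0 0 0 0.119 -1; 2.5 20.2 0 0 0 0.119 -1; 4.9 19.7 0 0 0 0.119 -1; 0 0 0 0 0 0 -1"

```text
clock: 19.75
eef_pos: [0.5981, -0.317, 0.2683]
tcp_rot: [3.14, -0.012, 0.001]
ft_force: [0.3, -0.1, -0.3]
grip_width: 1.002
```

```bash
python3 - <<'E'
from h import *; from bench import env
plan(env,[.5985,-.3135,.21],0,vmax=30,wmax=.12)
m=env.camera_model("wrist");p,d=env.get_image("wrist"); A=cloud(m,d).reshape(-1,3); cv2.imwrite("pics/w7.png",p)
k=np.hypot(A[:,0]-.598,A[:,1]+.3137)<.04
for lo,hi in [(.06,.07),(.085,.11),(.095,.11)]:
    B=A[k&(A[:,2]>lo)&(A[:,2]<hi)]; r=cv2.minEnclosingCircle(B[:,:2].astype(np.float32)*1000); print(lo,len(B),np.round(r[0],1),round(r[1],1),B[:,2].max().round(4))
for n,c in dict(bottle=(.605,-.234),can=(.602,-.39)).items():
    B=A[(np.hypot(A[:,0]-c[0],A[:,1]-c[1])<.035)&(A[:,2]>.1)]
    if len(B)>5: r=cv2.minEnclosingCircle(B[:,:2].astype(np.float32)*1000); print(n,len(B),np.round(r[0],1),round(r[1],1),B[:,2].max().round(4))
E
```

```text
clk 19.75 p [ 0.5981 -0.317   0.2683] az -0.4 tilt 0.08 q [ 0.75  0.5  -0.52  1.47  0.25  1.24  0.19] F [ 0.3 -0.1 -0.3] g 1.002
total tool d [ 0.4 -3.6 58.3] turn [ 0.001 -0.001 -0.007] rows 2
0.2 -1.8 29.2 0.001 -0 -0.004;
0.2 -1.8 29.2 0.001 -0 -0.004
0.06 1070 [ 599.7 -316. ] 28.9 0.0686
0.085 577 [ 599.8 -315.8] 14.8 0.1045
0.095 550 [ 599.8 -315.8] 14.8 0.1045
bottle 2950 [ 606.3 -236.2] 22.8 0.4309
can 1849 [ 602.8 -390.1] 22.7 0.159
```

View pics/w7.png

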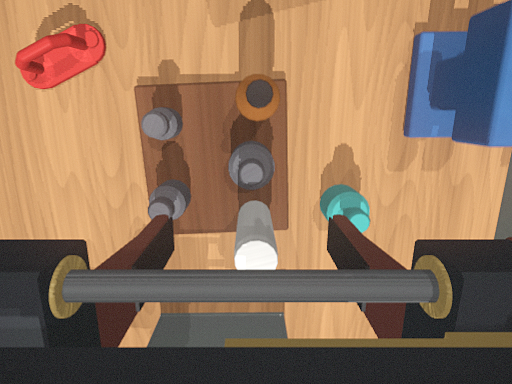

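The wrist view shows the large weight at (250,165), between the bottle (258,97) and the can (255,240). The turquoise decoy is at (345,207). The weight's axis is at (0.5997, -0.316), within 2.5 mm of the top camera's figure. I'll go straight down.

Emit:
drive_tool --motion "0.5 -0.7 25 0 0 -0.007 -1; 0.4 -0.5 30 0 0 0 -1; 0.3 -0.4 30 0 0 0 -1; 0 0 30 0 0 0 -1; 0 0 25 0 0 0 -1; 0 0 20 0 0 0 -1; 0 0 10 0 0 0 -1; 0 0 0 0 0 0 -1"

```text
clock: 20.6
eef_pos: [0.5987, -0.3109, 0.098]
tcp_rot: [-3.14, -0.012, 0.002]
ft_force: [0.2, -0.1, 0.0]
grip_width: 0.999
```

```bash
python3 - <<'E'
from h import *; from bench import env
plan(env,[.5995,-.3155,.0735],0,vmax=30,wmax=.12)
E
```

```text
clk 20.6 p [ 0.5987 -0.3109  0.098 ] az 0.4 tilt 0.11 q [ 0.72  0.65 -0.48  1.63  0.35  0.95  0.12] F [ 0.2 -0.1  0. ] g 0.999
total tool d [ 0.8  4.6 24.5] turn [-0.002  0.001  0.007] rows 1
0.8 4.6 24.5 -0.002 0.001 0.007
```

Emit:
drive_tool --motion "0.4 2 8 0 0 0 -1; 0.3 2 8 0 0 0 -1; 0 0 7 0 0 0 -1; 0 0 2 0 0 0 -1; 0 0 0 0 0 0 -1; 0 0 0 0 0 0 -1; 0 0 0 0 0 0 -1; 0 0 0 0 0 0 -1"

```text
clock: 21.4
eef_pos: [0.6005, -0.3163, 0.0746]
tcp_rot: [3.141, 0.008, 0.002]
ft_force: [-0.3, -0.2, -0.2]
grip_width: 0.998
```

```bash
python3 - <<'E'
from h import *; from bench import env
plan(env,[.5995,-.3155,.0735],0,vmax=30,wmax=.12)
E
```

```text
clk 21.4 p [ 0.6005 -0.3163  0.0746] az 0.3 tilt 0.09 q [ 0.71  0.68 -0.47  1.63  0.37  0.91  0.12] F [-0.3 -0.2 -0.2] g 0.998
total tool d [-1.  -0.8  1.1] turn [ 0.    -0.001  0.005] rows 1
-1 -0.8 1.1 0 -0.001 0.005
```

Emit:
drive_tool --motion "-1 -0.8 1 0 0 0 0; 0 0 0 0 0 0 0.5; 0 0 0 0 0 0 1; 0 0 0 0 0 0 1; 0 0 0 0 0 0 1; 0 0 0 0 0 0 1; 0 0 0 0 0 0 1; 0 0 0 0 0 0 1" --force 45

```text
clock: 22.2
eef_pos: [0.5995, -0.3154, 0.0733]
tcp_rot: [-3.142, -0.008, -0.002]
ft_force: [0.8, -0.1, -2.4]
grip_width: 0.328
```

Emit:
drive_tool --motion "0 0 0 0 0 0 1; 0 0 0 0 0 0 1; 0 0 0 0 0 0 1; 0 0 0 0 0 0 1; 0 0 0 0 0 0 1; 0 0 0 0 0 0 1; 0 0 0 0 0 0 1; 0 0 0 0 0 0 1"

```text
clock: 23.0
eef_pos: [0.5994, -0.3155, 0.0733]
tcp_rot: [3.142, 0.008, 0.002]
ft_force: [2.4, -0.2, -2.0]
grip_width: 0.333
```

Emit:
drive_tool --motion "0 0 -3 0 0 0 1; 0 0 -7 0 0 0 1; 0 0 -15 0 0 0 1; 0 0 -25 0 0 0 1; 0 0 -30 0 0 0 1; 0 0 -35 0 0 0 1; 0 0 -35 0 0 0 1; 0 0 -30 0 0 0 1"

```text
clock: 23.8
eef_pos: [0.5987, -0.3152, 0.256]
tcp_rot: [3.141, 0.008, 0.002]
ft_force: [0.6, -0.9, -10.8]
grip_width: 0.326
```

Emit:
drive_tool --motion "0 0 -15 0 0 0 1; 0 0 0 0 0 0 1; 0 0 0 0 0 0 1; 0 0 0 0 0 0 1; 0 0 0 0 0 0 1; 0 0 0 0 0 0 1; 0 0 0 0 0 0 1; 0 0 0 0 0 0 1"

```text
clock: 24.6
eef_pos: [0.599, -0.3154, 0.2679]
tcp_rot: [-3.141, -0.008, -0.001]
ft_force: [0.5, -0.4, -8.9]
grip_width: 0.331
```

```bash
python3 - <<'E'
from h import *; from bench import env
plan(env,[.639,.002,.27],0,vmax=25,wmax=.12)
m=env.camera_model("wrist");p,d=env.get_image("wrist"); cv2.imwrite("pics/w8.png",p)
m=env.camera_model("side");p,d=env.get_image("side"); cv2.imwrite("pics/s8.png",cv2.resize(p[120:360,200:420],None,fx=2.5,fy=2.5))
E
```

```text
clk 24.6 p [ 0.599  -0.3154  0.2679] az 0.3 tilt 0.04 q [ 0.75  0.5  -0.52  1.47  0.26  1.24  0.2 ] F [ 0.5 -0.4 -8.9] g 0.331
total tool d [  41.6 -317.2   -1.9] turn [-0.    -0.001  0.005] rows 13
3.2 -24.4 -0.1 -0 -0 0;
3.2 -24.4 -0.1 -0 -0 0;
3.2 -24.4 -0.1 -0 -0 0;
3.2 -24.4 -0.2 -0 -0 0;
3.2 -24.4 -0.2 -0 -0 0;
3.2 -24.4 -0.2 -0 -0 0;
3.1 -24.4 -0.2 -0 -0 0;
3.1 -24.4 -0.2 -0 -0 0;
3.1 -24.4 -0.2 -0 -0 0;
3.1 -24.4 -0.2 -0 -0 0;
3.1 -24.4 -0.2 -0 -0 0;
3.1 -24.4 -0.2 -0 -0 0;
3.1 -24.4 -0.2 -0 -0 0
```

View pics/w8.png

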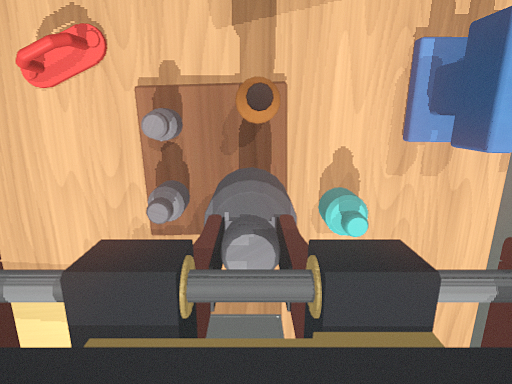

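View pics/s8.png

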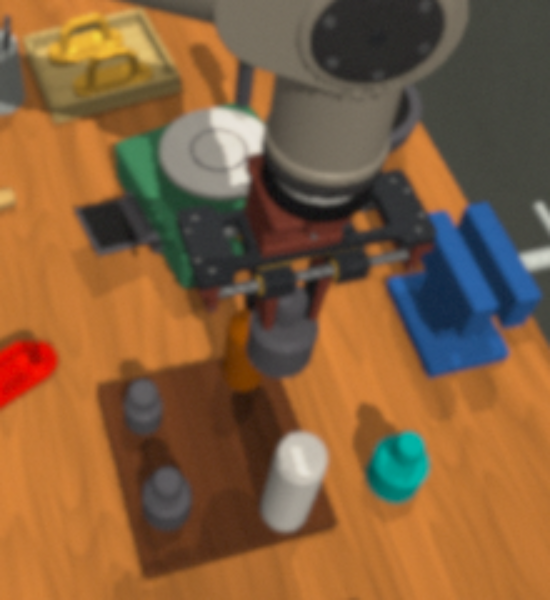

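The weight is held upright (about 9 N, jaws at 29 mm). The other objects are undisturbed, and both handles sit in the tray. I'll carry it to the pan.

Emit:
drive_tool --motion "1 -8 0 0 0 0.003 1; 2 -15 0 0 0 0.003 1; 3 -22 0 0 0 0 1; 3 -24 0 0 0 0 1; 3 -24 0 0 0 0 1; 3 -24 0 0 0 0 1; 3 -24 0 0 0 0 1; 3 -24 0 0 0 0 1"

```text
clock: 25.5
eef_pos: [0.6202, -0.1474, 0.2686]
tcp_rot: [-3.141, -0.001, -0.002]
ft_force: [0.1, -0.4, -9.4]
grip_width: 0.33
```

Emit:
drive_tool --motion "3 -24 0 0 0 0 1; 3 -24 0 0 0 0 1; 3 -24 0 0 0 0 1; 3 -24 0 0 0 0 1; 3 -24 2 0 0 0 1; 2 -18 5 0 0 0 1; 2 -10 10 0 0 0 1; 1 -4 10 0 0 0 1"

```text
clock: 26.3
eef_pos: [0.6401, 0.004, 0.2409]
tcp_rot: [-3.141, -0.003, -0.002]
ft_force: [0.8, -0.5, -9.3]
grip_width: 0.328
```

```bash
python3 - <<'E'
from h import *; from bench import env
plan(env,[.6393,.0015,.195],0,vmax=25,wmax=.12)
m=env.camera_model("wrist");p,d=env.get_image("wrist"); cv2.imwrite("pics/w9.png",p)
E
```

```text
clk 26.3 p [0.6401 0.004  0.2409] az 0.1 tilt 0.1 q [ 0.33  0.47 -0.61  1.59  0.28  1.17 -0.33] F [ 0.8 -0.5 -9.3] g 0.328
total tool d [-0.9  2.6 45.9] turn [-0.001 -0.002  0.002] rows 2
-0.5 1.3 23 -0 -0.001 0.001;
-0.4 1.3 23 -0 -0.001 0.001
```

View pics/w9.png

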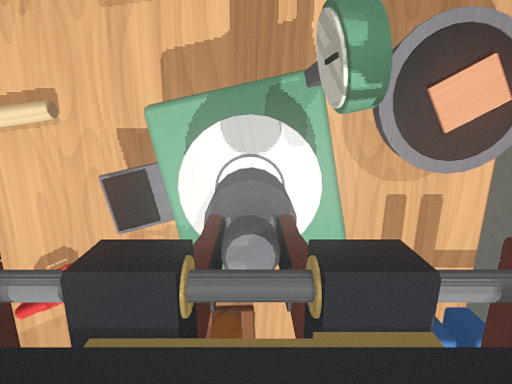

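Emit:
drive_tool --motion "-0.3 1 10 0 0 0 1; -0.3 1 15 0 0 0 1; -0.3 0.6 15 0 0 0 1; 0 0 10 0 0 0 1; 0 0 5 0 0 0 1; 0 0 2 0 0 0 1; 0 0 0 0 0 0 1; 0 0 0 0 0 0 1"

```text
clock: 27.15
eef_pos: [0.64, -0.0009, 0.185]
tcp_rot: [-3.141, 0.001, -0.004]
ft_force: [-0.6, -0.7, -9.1]
grip_width: 0.328
```

```bash
python3 - <<'E'
from h import *; from bench import env
plan(env,[.6393,.0015,.1793],0,vmax=25,wmax=.12)
m=env.camera_model("wrist");p,d=env.get_image("wrist"); cv2.imwrite("pics/w10.png",p)
A=cloud(m,d).reshape(-1,3)
k=np.hypot(A[:,0]-.639,A[:,1]-.003)<.08; B=A[k&(A[:,2]>.112)&(A[:,2]<.122)]
def fitc(B):
    h=cv2.convexHull(B[:,:2].astype(np.float32)*1000)[:,0]; M=np.c_[2*h,np.ones(len(h))]; s=np.linalg.lstsq(M,(h**2).sum(1),rcond=None)[0]; return s[:2],np.sqrt(s[2]+s[0]**2+s[1]**2)
print("pan",len(B),np.median(B[:,2]),B[:,:2].min(0),B[:,:2].max(0))
s,_=0,0
m=env.camera_model("side");p,d=env.get_image("side"); cv2.imwrite("pics/s10.png",cv2.resize(p[130:250,230:350],None,fx=5,fy=5,interpolation=cv2.INTER_CUBIC))
A=cloud(m,d).reshape(-1,3);k=np.hypot(A[:,0]-.639,A[:,1]-.003)<.045
for lo,hi in [(.13,.17)]:
    B=A[k&(A[:,2]>lo)&(A[:,2]<hi)]; print(len(B),B.min(0),B.max(0))
E
```

```text
clk 27.15 p [ 0.64   -0.0009  0.185 ] az -0.1 tilt 0.13 q [ 0.33  0.52 -0.59  1.65  0.32  1.07 -0.36] F [-0.6 -0.7 -9.1] g 0.328
total tool d [-0.7 -2.4  5.7] turn [-0.    -0.002 -0.001] rows 1
-0.7 -2.4 5.7 -0 -0.002 -0.001
pan 14025 0.1205887242111291 [ 0.57067498 -0.05878478] [0.70962852 0.06955199]
196 [ 0.60962038 -0.03085203  0.13018837] [0.66792654 0.00117543 0.16986633]
```

View pics/w10.png

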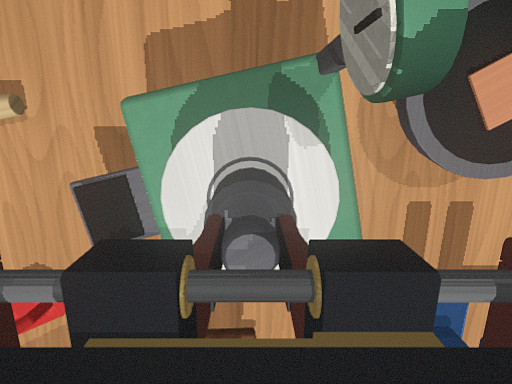

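View pics/s10.png

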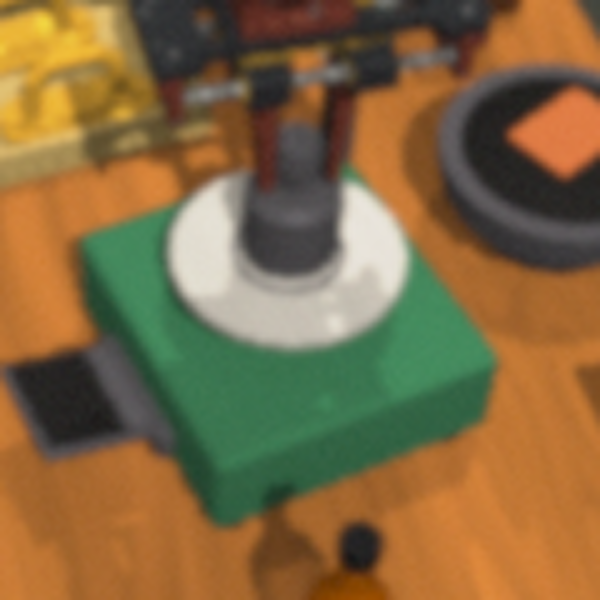

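The base sits inside the engraved ring in both views, and all the centre estimates agree within about 2 mm. I'll lower it slowly.

Emit:
drive_tool --motion "0 -1 1 0 0 0 1; 0 0 2 0 0 0 1; 0 0 2 0 0 0 1; 0 0 1 0 0 0 1; 0 0 1 0 0 0 1; 0 0 1 0 0 0 1; 0 0 1 0 0 0 1; 0 0 1 0 0 0 1"

```text
clock: 28.05
eef_pos: [0.6394, -0.0001, 0.1745]
tcp_rot: [3.141, -0.002, 0.002]
ft_force: [-1.6, -0.0, -5.8]
grip_width: 0.332
```

Emit:
drive_tool --motion "0 0 1 0 0 0 1; 0 0 1 0 0 0 1; 0 0 1 0 0 0 1; 0 0 1 0 0 0 1; 0 0 0 0 0 0 1; 0 0 0 0 0 0 1; 0 0 0 0 0 0 1; 0 0 0 0 0 0 1"

```text
clock: 28.85
eef_pos: [0.6395, -0.0002, 0.1704]
tcp_rot: [3.141, -0.002, 0.002]
ft_force: [-3.2, -1.2, -2.8]
grip_width: 0.332
```

Emit:
drive_tool --motion "0 0 1 0 0 0 1; 0 0 1 0 0 0 1; 0 0 0.5 0 0 0 1; 0 0 0 0 0 0 1; 0 0 0 0 0 0 1; 0 0 0 0 0 0 1; 0 0 0 0 0 0 1; 0 0 0 0 0 0 1"

```text
clock: 29.65
eef_pos: [0.6395, -0.0001, 0.1678]
tcp_rot: [-3.142, 0.002, -0.002]
ft_force: [-4.0, -1.0, 0.0]
grip_width: 0.328
```

Emit:
drive_tool --motion "0 0 0 0 0 0 0.3; 0 0 0 0 0 0 0.2; 0 0 0 0 0 0 0.1; 0 0 0 0 0 0 0; 0 0 0 0 0 0 -0.2; 0 0 0 0 0 0 -0.4; 0 0 0 0 0 0 -0.6; 0 0 0 0 0 0 -0.6"

```text
clock: 30.45
eef_pos: [0.6396, -0.0001, 0.1678]
tcp_rot: [-3.142, 0.002, -0.002]
ft_force: [0.7, 1.0, -0.2]
grip_width: 0.794
```

Emit:
drive_tool --motion "0 0 0 0 0 0 -0.6; 0 0 -5 0 0 0 -0.6; 0 0 -15 0 0 0 -0.6; 0 0 -25 0 0 0 -0.6; 0 0 -30 0 0 0 -0.6; 0 0 -30 0 0 0 -0.6; 0 0 -20 0 0 0 -0.6; 0 0 0 0 0 0 -0.6"

```text
clock: 31.25
eef_pos: [0.6412, 0.0006, 0.2977]
tcp_rot: [-3.141, 0.001, -0.013]
ft_force: [0.3, -0.0, 0.3]
grip_width: 0.798
```

Emit:
drive_tool --motion "-20 20 -10 0 0 0 -0.6; -40 10 0 0 0 0 -0.6; -40 10 0 0 0 0 -0.6; -40 10 0 0 0 0 -0.6; -20 5 0 0 0 0 -0.6; 0 0 0 0 0 0 -0.6; 0 0 0 0 0 0 -0.6; 0 0 0 0 0 0 -0.6"

```text
clock: 32.05
eef_pos: [0.4803, -0.0545, 0.3027]
tcp_rot: [-3.141, 0.001, -0.002]
ft_force: [0.7, -0.3, 0.5]
grip_width: 0.799
```

```bash
python3 - <<'E'
from h import *; from bench import env
plan(env,[.6393,.0015,.1793],0,vmax=45,wmax=.12)
def S(n,B): 
    r=cv2.minAreaRect(B[:,:2].astype(np.float32)*1000); print(n,len(B),np.round(r[0],1),np.round(r[1],1),round(r[2],1),np.median(B[:,2]).round(4))
for c in ("top","side","wrist"):
    m=env.camera_model(c);p,d=env.get_image(c); cv2.imwrite(f"pics/{c}12.png",p); A=cloud(m,d).reshape(-1,3)
    r=np.hypot(A[:,0]-.639,A[:,1]-.001)
    try:
        S(c+" knob",A[(r<.04)&(A[:,2]>.18)&(A[:,2]<.21)]); S(c+" base top",A[(r<.045)&(A[:,2]>.15)&(A[:,2]<.172)]); S(c+" pan",A[(r<.08)&(A[:,2]>.1)&(A[:,2]<.116)])
        k=(abs(A[:,0]-.555)<.07)&(A[:,1]>.222)&(A[:,1]<.302)
        S(c+" bow",A[k&(A[:,2]>.06)&(A[:,2]<.08)])
        for n,q in dict(bottle=(.605,-.234,.17),can=(.602,-.39,.15),w1=(.488,-.261,.072),w2=(.489,-.36,.082),tin=(.397,.272,.14)).items():
            B=A[(np.hypot(A[:,0]-q[0],A[:,1]-q[1])<.045)&(A[:,2]>q[2])&(A[:,2]<.17+.02)]
            if len(B)>5:S(c+" "+n,B)
    except Exception as e: print(c,e)
E
```

```text
clk 32.05 p [ 0.4803 -0.0545  0.3027] az -0.0 tilt 0.1 q [ 0.58  0.13 -0.65  1.86  0.09  1.17 -0.1 ] F [ 0.7 -0.3  0.5] g 0.799
total tool d [158.8 -55.9 123.6] turn [-0.001 -0.002 -0.   ] rows 4
39.7 -14 30.9 -0 -0 -0;
39.7 -14 30.9 -0 -0 -0;
39.7 -14 30.9 -0 -0 -0;
39.7 -14 30.9 -0 -0 -0
top knob 106 [638.2   2. ] [28.6 26.4] 1.3 0.1951
top base top 237 [638.6   1.2] [55.9 56. ] 45.7 0.1589
top pan 1088 [647.3   8.8] [117.4 138.4] 37.3 0.1104
top bow 95 [558.4 261.4] [58.6 13.6] 7.8 0.067
top bottle 57 [ 605.4 -233.8] [20.8 20.3] 45.9 0.1757
top can 176 [ 603.  -389.1] [40.3 40.2] 21.8 0.1557
top w1 86 [ 488.1 -260.2] [26.3 26.6] 1.0 0.0786
top w2 88 [ 489.1 -359.9] [25.9 28. ] 1.6 0.0886
top tin 55 [395.5 272.9] [56.5 58.6] 40.5 0.1463
side knob 97 [637.2  -3.7] [24.8 28.6] 80.4 0.1938
side base top 202 [635.2  -7.4] [47.2 56.2] 64.7 0.1587
side pan 957 [637.6  -3.4] [134.7 139.4] 74.2 0.1096
side bow 32 [551.1 255.2] [33.7 12.2] 2.8 0.0661
side bottle 67 [ 604.4 -237.2] [19.8 21.2] 40.0 0.1753
side can 270 [ 603.  -393.2] [39.4 40.9] 16.8 0.1556
side w1 94 [ 488.9 -263.2] [26.5 26.9] 0.1 0.0779
side w2 123 [ 488.9 -364.2] [26.2 28.3] 72.5 0.089
side tin 7 [383.2 267.9] [44.   6.3] 84.8 0.1438
wrist knob 1134 [639.   -0.8] [29.1 30.1] 89.1 0.196
wrist base top 1838 [ 6.358e+02 -5.000e-01] [56.4 50.9] 87.4 0.16
wrist pan 8323 [6.397e+02 1.000e-01] [138.2 138.8] 58.4 0.1108
wrist bow 0 [0. 0.] [0. 0.] 0.0 nan
wrist w1 254 [ 489.9 -264.2] [26.1 27.9] 89.9 0.08
  return _methods._mean(a, axis=axis, dtype=dtype,
  ret = ret.dtype.type(ret / rcount)
```

View pics/side12.png

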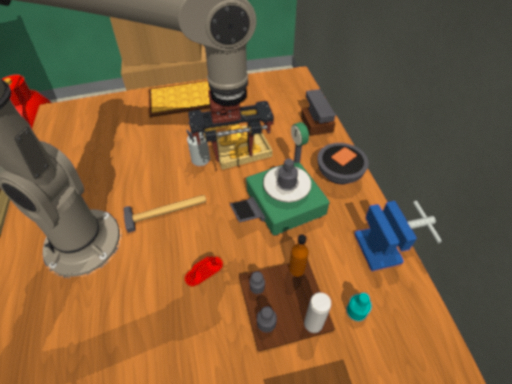

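View pics/top12.png

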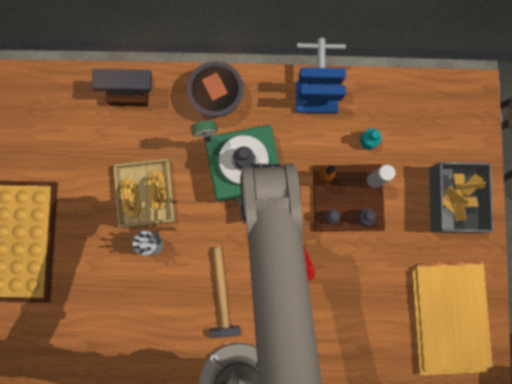

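The side view shows the weight upright at (288,175), centred on the pan, with the pedal at (243,210) free. In the top view both handles lie in the tray at (143,195). The pan is down about 9 mm, and the knob and base centres are within about 1–2 mm of the pan's. Handing in.

```bash
python3 - <<'E'
from bench import env
print(env.hand_in(), env.observe()['clock'])
E
```

```text
the job is handed in; nothing more can be done
the job is handed in; nothing more can be done
```

The job is done and handed in at about 32 s of the 72 s allowed. No verdict was reported, so the results below are from my own last measurements.

- **Handle:** It lies flat and released in the free half of the tray. The plate top is 17.6 mm high (17 mm expected), and the centre is about 6 mm in x and −40 mm in y from the tray's centre. I had to regrip it once on the pan, because the first lift started before the fingers had closed.
- **Pedal:** With the pan empty I pressed it about 20 mm, until the force rose from 15 to 55 N over 1 mm, then let it up. Its height profile afterwards matched the one before. The 55 N was on the shut fingertips, more than needed; I took the 40 N limit to cover only the arm and the gripper's body.
- **Large weight:** It stands upright and released on the pan. The pan is down about 9 mm, and the weight's axis is within 1–2 mm of the pan's centre by the top and wrist cameras.
- **Everything else:** The bottle, can, medium and small weights and the tin measured where they started, within 2 mm by the top camera. The twin handle looked unmoved in the pictures; I did not measure it again. The arm was parked clear of everything.

**Disagreements:** The side camera reads about 4 mm lower in y than the top camera for objects that never moved, so I put that down to calibration. The base-top readings from the side and wrist cameras were off-centre because part of the rim was hidden.

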